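# Index the battery to the test station and swing the contact arm over it

## Task

Push the spokes of the rotary test fixture with a fingertip to turn its table until the nest holding the black battery, not the one with the circuit board, is squarely in line with the fixed pointer of the test station. Then push the upright grip of the contact arm to swing the arm fully home against its stop, over the battery. Grasp and lift nothing, do not touch the battery or the board, and leave everything else on the bench undisturbed.

Things in the scene. Friction and masses are not known exactly. Their poses are not given: they have to be found in the camera images.
- fixture: Fixed base: grey plate, a disc of 98 mm radius with a rectangular ear (x -26 to +98, y to +147 mm), 12 mm thick. Origin: on the vertical axis of the rotary table at bench height, z up. The station is in its +y direction, where a steel pointer fin (inner end 89 mm from the axis, 31 mm high) points at the axis. The contact arm's post, 24 mm thick, stands at x = +65, y = +115 mm.
- turntable: Rotary table: aluminium disc, 160 mm diameter, top 46 mm above the bench. Origin on its axis at bench height, z up; x, y turn with it. Turns both ways, stays where left, needs 1 to 1.5 N at a spoke. Six level steel spokes, 10 mm thick, centre line 39 mm above the bench, at 30, 90, 150.. deg from its x axis, reach 80 to 118 mm from the axis, with 16 mm black balls at 110 mm.
- cell: The black battery, lying loose in one of the two nests, 33 x 56 x 24 mm, its length along the disc's rim. Origin: about the centre of its underside, 46 mm above the bench; it may lie up to 5 mm off the nest's centre. Its top is 70 mm above the bench.
- board: The green circuit board, 42 x 56 x 13 mm, lying loose in the nest across from the battery. Origin: the centre of its underside. To be left in its nest.
- station (a point): The test station: fixed point 48 mm from the table's axis in the fixture's +y direction, 46 mm above the bench, where the middle of the battery's nest belongs. Its axes are those of the fixture.
- contact_arm (a joint): Swing of the contact arm about its upright post, rad: 0 is fully out, away from the table; 1.9 is fully home against its stop, the head right over the station. Seen from above it goes home counterclockwise. It stays where it is left; about 1 N on the grip moves it. It starts between 0.25 and 0.6.
- push_grip (a point): The upright round black grip on the contact arm, to be pushed: 18 mm thick, between 110 and 136 mm above the bench; this point is on its axis 123 mm above the bench and 60 mm from the arm's pivot. The arm's bar below it reaches up to 97 mm above the bench, the head at its end to 104 mm and the top of the post to 106 mm.
- contact_head (a point): The two brass contact pins under the head at the free end of the contact arm, 93 mm from the arm's pivot, 76.5 mm above the bench (6 mm above the top of the battery).
- flux_tin: Bystander: red and silver tin, 53 mm diameter, 20 mm high, left of the fixture. Origin: centre of its underside.
- jar: Bystander: white jar with blue lid, 52 mm diameter, 62 mm high, left of the fixture. Origin: centre of its underside.
- cutters: Bystander: red side cutters, 132 mm long, 12 mm high, lying right of the fixture. Origin: centre of its underside.
- solder: Bystander: green and white solder spool, 55 mm diameter, 30 mm high, right of the fixture. Origin: centre of its underside.
- nest_a (a point): Middle of the floor of one of the table's two nests, at +48 mm on the table's x axis, 46 mm above the bench. A nest has four low black walls, 9 mm high, round a space of 44 by 57 mm, the long side along the disc's rim. Which nest holds the battery varies.
- nest_b (a point): Middle of the floor of one of the table's two nests, at -48 mm on the table's x axis, 46 mm above the bench. A nest has four low black walls, 9 mm high, round a space of 44 by 57 mm, the long side along the disc's rim. Which nest holds the battery varies.

How it is judged:
On the way, in this order (a step that is already met when the one before it is completed fails the run):
1. the battery's nest stands still in line with the pointer of the test station, while the contact arm is still out (((horizontal distance between nest_a and station below 0.006 m and horizontal distance between cell and nest_a below 0.012 m) or (horizontal distance between nest_b and station below 0.006 m and horizontal distance between cell and nest_b below 0.012 m)) and angular speed of turntable below 0.1 rad/s and value of joint contact_arm below 0.8 rad), for 0.2 s.
2. the contact arm is swung home over the battery (value of joint contact_arm above 1.8 rad), for 0.2 s.
At the end, for the whole second after the job is handed in: The nest that holds the battery is within 6 mm of the test station, the battery lying in it within 12 mm of its middle; the table stands still, the contact arm is within 0.1 rad of its stop over the battery, and the board still lies in the other nest (((horizontal distance between nest_a and station below 0.006 m and horizontal distance between cell and nest_a below 0.012 m) or (horizontal distance between nest_b and station below 0.006 m and horizontal distance between cell and nest_b below 0.012 m)) and value of joint contact_arm above 1.8 rad and angular speed of turntable below 0.05 rad/s and z of cell in the frame of turntable between 0.042 and 0.05 m and z of board in the frame of turntable between 0.042 and 0.052 m); the robot touches nothing.
It fails at once if the battery or the board is touched by the robot (contact force between any of the arm, the fingers and cell above 0.5 N or contact force between any of the arm, the fingers and board above 0.5 N).
It fails at once if the battery or the board is lifted out of its nest (z of any of cell, board in the frame of turntable above 0.056 m).
It fails at once if a bystander is moved by more than 20 mm (distance of any of flux_tin, jar, cutters, solder from where it was at the start of the episode above 0.02 m).
It also fails if it takes over 64 s, if anything falls off the work surface, if the arm or the gripper's body presses on something with over 40 N, if the wrist force passes 120 N, or if a joint passes its speed limit or range.

## Robot

A 6-joint arm with a two-finger parallel gripper is mounted at the origin on a cart in front of the work surface, level with it; the furniture and walls round the work are solid. World frame = base frame: x ahead of the robot, y to its left, z up, the work surface at z = 0. Lengths are in m, angles in rad, forces in N, time in s.
With the tool pointing down it reaches from about 0.225 to 0.875 m from the base axis. Payload 3.4 kg.
Tool frame: the origin (TCP) lies on the centre line of the jaws, within the pads' length; the fingertips stand 22 mm ahead of it and the grasp point (between the pads) lies 3 mm ahead of it; z points along the fingers, y is the line along which they close (so a half turn about z gives the same grasp; the last joint's range is limited). The gripper opens to 85 mm and grips with 20 to 120 N. Pads are 22 mm wide; open, the fingers measure 114 mm over their backs; the gripper's body (76 mm by 85 mm) begins 54 mm behind the grasp point. The pads swing forward as they close: fully open they stand 13 mm farther back than shut.
Start: joints at [1.208, 0.276, 1.505, -0, 1.361, -0.121], TCP at [0.138, 0.558, 0.253] pointing down, gripper open.
Joint ranges: [-2.89, 2.89], [-0.75, 2.08], [0.22, 2.7], [-1.18, 4.32], [0.11, 2.71], [-2.7, 2.7]. Speed limits (rad/s): [2.57, 2.57, 3.14, 3.14, 3.14, 3.14].

## Interface

Orientations are given as a unit quaternion [w, x, y, z].
In Python, from rig import manip, ticket, get_image gives the robot as it stands (manip), with the cameras as plain functions and the job (ticket).
- The arm moves only by the shell command python3 steer.py 'ROWS' [OPENING] [FORCE]. ROWS is a JSON list of rows, 1 to 5 of them, each an object with the fields dx, dy, dz (the shift in m), twist (a turn about the tool's z in rad); a field left out counts as zero; each row shifts and turns the commanded pose from where the row before left it, along the tool's axes as they then stand; what a row does not reach is not made up. A row lasts 1/12 s, in which the tool goes at most 0.0417 m and 0.125 rad, less where a joint would pass 70% of its speed; a pose out of reach is approached as far as the arm can. OPENING is the finger opening in m, set as the command begins (- or left out keeps the last). The fingers move at their own pace and stop on an object; FORCE is the grip in N (left out, the last holds). Time passes only in rows, so rows that do not move let the fingers close. It prints the time, the measured TCP pose, the force, the opening and the grip force at its end. Input that does not fit is refused with a message, and nothing moves.
- manip.get_state(): the state, without advancing time (a new reading comes with each control period).
- get_image(name): name is "side" or "top" or "wrist"; returns a dict with "img" (420x560x3 uint8, red, green, blue), "camera_matrix" (3x3 intrinsics, pixels), "T" (4x4, takes a point from camera to world coordinates); the wrist camera has in their place "hand_eye" (4x4, takes a point from camera to tool coordinates, whose origin is the TCP and whose axes are the flange's). Camera axes: x right, y down, z forward; pixel columns grow to the right and rows downward; lengths in m; the calibration is good to about 2 mm. A picture is of the moment at which its call begins: read the wrist's pose just before it. There is no depth.
- ticket.sign_off(): hands the job in; it is judged then, once.
The state is a dict: "clock": time; "qpos": joint angles; "qd": joint speeds; "effort": joint torques, N m; "position": TCP position; "ee_rot": TCP orientation; "contact_force": force on the tool from outside, world axes, zero at the start; "moment": the same for the moment, N m; "width": finger opening in m; "gripper_force": force on a finger pad.
Only numpy, scipy, OpenCV 4.12 (cv2) and the standard library are available. Lean on these libraries where they do the work, as an engineer would, in place of code of your own. Each camera call takes 0.05 s, during which the arm holds its last target. There are 200 camera calls.

## Working session

There is one attempt and no reset: what is moved stays moved. The work goes in short steps, Python scripts to look and compute and a shell command to move; the robot and the scene stay as the last step left them, time stands still between calls to the robot, and variables do not carry over. Pictures are saved under pics/ and viewed, at most 10 in all, crops included, and the job is handed in when it is done.

```bash
ls; mkdir -p pics
python3 - <<'E'
from rig import manip, ticket, get_image
import cv2,numpy as np
s=manip.get_state();print(s['clock'],s['position'],s['ee_rot'],s['width'])
for n in("top","side"):
    d=get_image(n);cv2.imwrite(f"pics/{n}0.png",cv2.resize(d["img"][:,:,::-1],(800,600),interpolation=cv2.INTER_CUBIC))
    np.savez(f"{n}.npz",K=d["camera_matrix"],T=d["T"]);print(d["camera_matrix"],d["T"])
E
```

```text
pics
rig.py
steer.py
0.0 [0.13748701 0.55781474 0.25243557] [-2.22791082e-04  1.20600904e-01  9.92700645e-01 -8.95037955e-04] 0.08568590814856372
[[458.32241741   0.         266.05562376]
 [  0.         458.32241741 204.4311098 ]
 [  0.           0.           1.        ]] [[-0.03126115 -0.96874514  0.24608048  0.10989795]
 [-0.99950357  0.03126397 -0.00389634 -0.11419802]
 [-0.00391889 -0.24608012 -0.96924157  1.49966947]
 [ 0.          0.          0.          1.        ]]
[[448.19340337   0.         286.21425242]
 [  0.         448.19340337 204.81337718]
 [  0.           0.           1.        ]] [[ 0.97351899 -0.10096541  0.20510185  0.19748918]
 [-0.22839674 -0.39117245  0.89152624 -1.25141337]
 [-0.00978312 -0.91476232 -0.40387398  0.63998677]
 [ 0.          0.          0.          1.        ]]
```

View pics/top0.png

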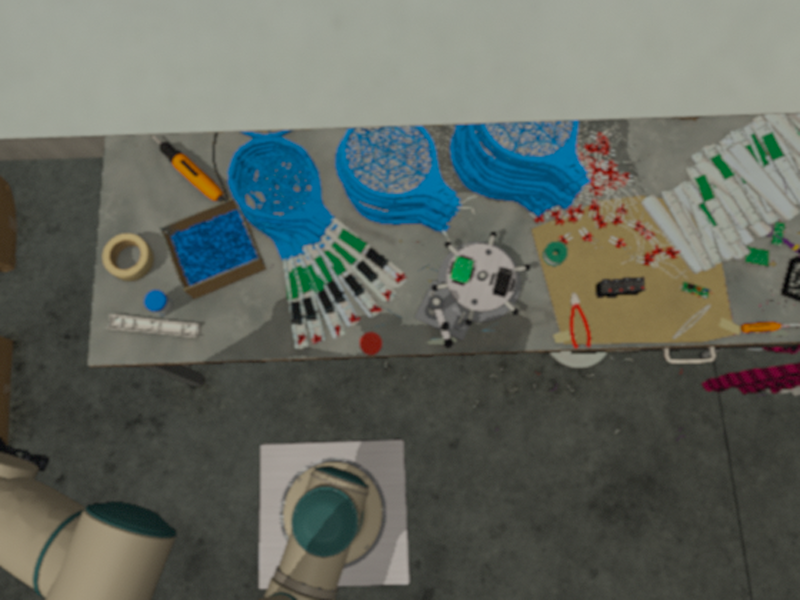

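View pics/side0.png

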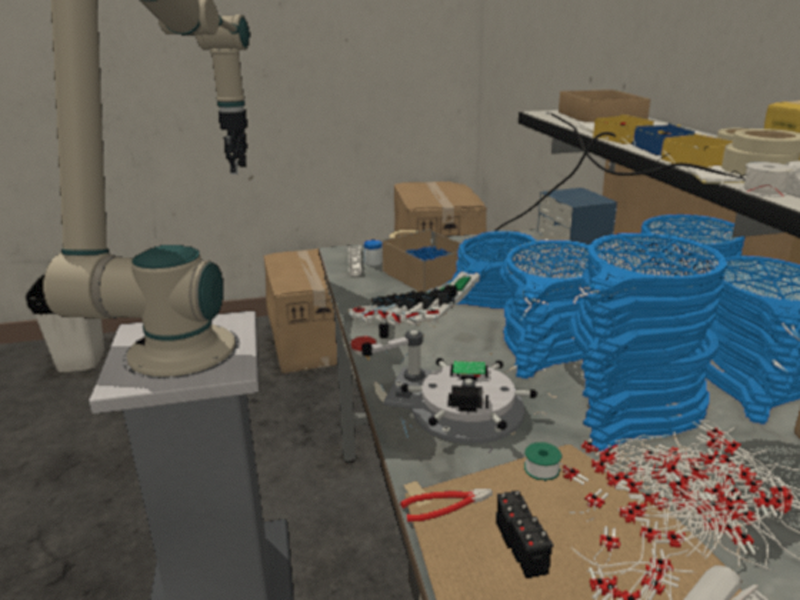

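The top view shows the table centred at about (485,275), with the board at (462,270) and the battery at (504,282). The post is near (437,300) and the arm points towards (447,340). I'll enlarge this.

```bash
cat > h.py <<'E'
import numpy as np,cv2
def ray(K,T,u,v,z):
    d=T[:3,:3]@np.linalg.solve(K,[u,v,1.]);o=T[:3,3];return o+d*(z-o[2])/d[2]
E
python3 - <<'E'
from h import *
from rig import manip, ticket, get_image
a=np.load('top.npz')
for n,u,v,z in[('ctr',485,275,.046),('post',437,300,.1),('cell',504,282,.07),('board',462,270,.055),('grip',447,340,.12),('tin',371,343,.02),('cut',580,322,.01)]: print(n,ray(a['K'],a['T'],u*.7,v*.7,z).round(3))
im=cv2.imread('pics/top0.png');cv2.imwrite('pics/top1.png',cv2.resize(im[210:360,390:590],(800,600),interpolation=cv2.INTER_CUBIC))
d=get_image("wrist");print(d["camera_matrix"],d["hand_eye"])
E
```

```text
ctr [ 0.512 -0.363  0.046]
post [ 0.443 -0.244  0.1  ]
cell [ 0.487 -0.401  0.07 ]
board [ 0.523 -0.31   0.055]
grip [ 0.35  -0.259  0.12 ]
tin [ 0.366 -0.096  0.02 ]
cut [ 0.402 -0.581  0.01 ]
[[295.00096998   0.         281.13757709]
 [  0.         295.00096998 206.81195262]
 [  0.           0.           1.        ]] [[ 1.27594566e-04 -9.56706328e-01 -2.91054954e-01  7.37030478e-02]
 [ 9.99999764e-01  3.18582315e-04 -6.08803175e-04  8.57340501e-06]
 [ 6.75170811e-04 -2.91054808e-01  9.56706142e-01 -1.20900108e-01]
 [ 0.00000000e+00  0.00000000e+00  0.00000000e+00  1.00000000e+00]]
```

View pics/top1.png

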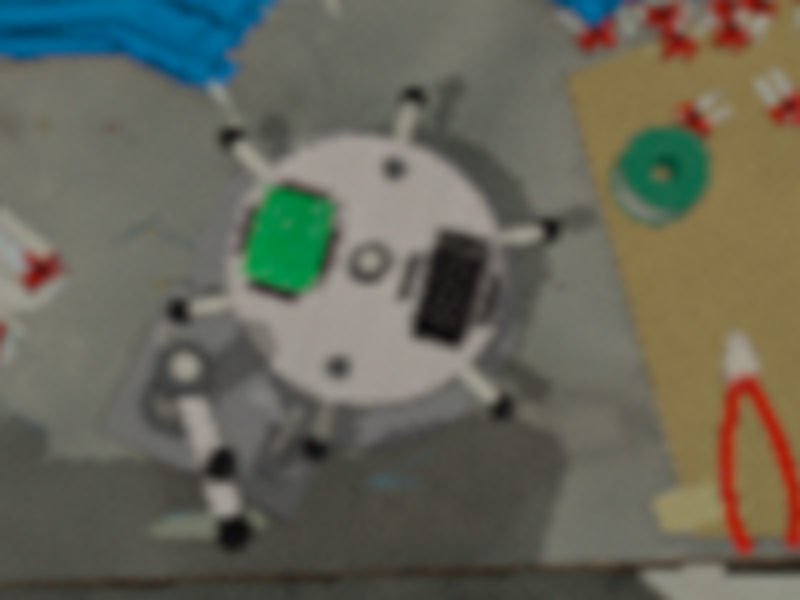

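Pixel positions in the crop: the balls are at (232,136), (412,97), (550,230), (500,406), (316,447) and (179,310). The post top is at (185,367), the grip at (218,463), the head at (233,533), the battery at (452,288) and the board at (290,240). The pointer is about (288,420), to the lower left.

```bash
cat >> h.py <<'E'
_a=np.load('top.npz')
def crop(cx,cy,z): return ray(_a['K'],_a['T'],(390+cx/4)*.7,(210+cy/4)*.7,z)[:2]
E
cat > meas.py <<'E'
from h import *
B=np.array([crop(u,v,.042) for u,v in[(232,136),(412,97),(550,230),(500,406),(316,447),(179,310)]])
c=B.mean(0);ang=lambda p:np.degrees(np.arctan2(p[1],p[0]))
r=np.linalg.norm(B-c,axis=1);sp=np.array([ang(b-c) for b in B])
P=crop(185,367,.106);G=crop(218,463,.136);H=crop(233,533,.104);cell=crop(452,288,.07);bd=crop(290,240,.057)
yaw=ang(P-c)-np.degrees(np.arctan2(115,65))
if __name__=='__main__':
    print('c',c,'r',r.round(3),'spokes',sp.round(1))
    print('post',P,np.linalg.norm(P-c),'G',G,np.linalg.norm(G-P),'H',H,np.linalg.norm(H-P))
    print('yaw',yaw,'station dir',yaw+90,'cell',ang(cell-c),np.linalg.norm(cell-c),'board',ang(bd-c))
    home=yaw+np.degrees(np.arctan2(-67,-65));print('arm',ang(G-P),ang(H-P),'home',home%360, 'joint',1.9-np.radians((home-ang(H-P))%360))
    print('spool',crop(665,170,.03),'pointer',crop(288,420,.031)-c,ang(crop(288,420,.031)-c))
E
python3 meas.py
R='';
python3 steer.py '[{"dx": -0.0205, "dy": -0.0344, "dz": -0.002}, {"dx": -0.0205, "dy": -0.0344, "dz": -0.002}, {"dx": -0.0205, "dy": -0.0344, "dz": -0.002}, {"dx": -0.0205, "dy": -0.0344, "dz": -0.002}, {"dx": -0.0205, "dy": -0.0344, "dz": -0.002}]' 0 40
python3 steer.py '[{"dx": -0.0205, "dy": -0.0344, "dz": -0.002}, {"dx": -0.0205, "dy": -0.0344, "dz": -0.002}, {"dx": -0.0205, "dy": -0.0344, "dz": -0.002}, {"dx": -0.0205, "dy": -0.0344, "dz": -0.002}, {"dx": -0.0205, "dy": -0.0344, "dz": -0.002}]'
python3 steer.py '[{"dx": -0.0205, "dy": -0.0344, "dz": -0.002}, {"dx": -0.0205, "dy": -0.0344, "dz": -0.002}, {"dx": -0.0205, "dy": -0.0344, "dz": -0.002}, {"dx": -0.0205, "dy": -0.0344, "dz": -0.002}, {"dx": -0.0205, "dy": -0.0344, "dz": -0.002}]'
python3 steer.py '[{"dx": -0.0205, "dy": -0.0344, "dz": -0.002}, {"dx": -0.0205, "dy": -0.0344, "dz": -0.002}, {"dx": -0.0205, "dy": -0.0344, "dz": -0.002}, {"dx": -0.0205, "dy": -0.0344, "dz": -0.002}, {"dx": -0.0205, "dy": -0.0344, "dz": -0.002}]'
python3 steer.py '[{"dx": -0.0205, "dy": -0.0344, "dz": -0.002}, {"dx": -0.0205, "dy": -0.0344, "dz": -0.002}, {"dx": -0.0205, "dy": -0.0344, "dz": -0.002}, {}, {}]'
cat > go.py <<'E'
import sys
from h import *
from rig import manip, ticket, get_image
from scipy.spatial.transform import Rotation as Ro
s=manip.get_state();q=np.array(s['ee_rot']);R=Ro.from_quat(q[[1,2,3,0]]).as_matrix()
p=np.array(s['position']);print('t',s['clock'],'p',p.round(4),'phi',np.degrees(np.arctan2(R[1,0],R[0,0])).round(1),'F',np.round(s['contact_force'],1),'q',np.round(s['qpos'],2),'w',s['width'])
if len(sys.argv)>1: print('tool delta',(R.T@(np.array(sys.argv[1:4],float)-p)).round(4))
E
python3 go.py .615 -.345 .2
```

```text
clock: 0.57
position: [0.1959, 0.3649, 0.263]
ee_rot: [0.0, 0.12, 0.993, -0.0]
contact_force: [1.0, -0.8, 0.0]
width: 0.0256
gripper_force: 0.0
clock: 0.98
position: [0.254, 0.1735, 0.2734]
ee_rot: [0.0, 0.12, 0.993, 0.0]
contact_force: [1.0, 0.2, 1.3]
width: 0.0001
gripper_force: 0.0
clock: 1.4
position: [0.3124, -0.0182, 0.2836]
ee_rot: [0.001, 0.121, 0.993, 0.0]
contact_force: [1.3, 0.3, -0.3]
width: 0.0003
gripper_force: 0.0
clock: 1.82
position: [0.3708, -0.2099, 0.2932]
ee_rot: [0.0, 0.121, 0.993, 0.0]
contact_force: [1.2, 0.7, 0.0]
width: 0.0002
gripper_force: 0.0
clock: 2.23
position: [0.4062, -0.3246, 0.2981]
ee_rot: [-0.001, 0.122, 0.993, 0.001]
contact_force: [-0.5, 1.0, 0.0]
width: -0.0001
gripper_force: 0.0
t 2.2333 p [ 0.4062 -0.3246  0.2981] phi 166.0 F [-0.5  1.   0. ] q [-0.81  0.17  1.54  0.    1.44 -2.13] w -0.00011049214569612152
tool delta [-0.2077  0.0306  0.0978]
```

```bash
python3 steer.py '[{"dx": -0.0346, "dy": 0.0051}, {"dx": -0.0346, "dy": 0.0051}, {"dx": -0.0346, "dy": 0.0051}, {"dx": -0.0346, "dy": 0.0051}, {"dx": -0.0346, "dy": 0.0051}]' >/dev/null
python3 steer.py '[{"dx": -0.0346, "dy": 0.0051, "dz": 0.03}, {"dz": 0.03, "twist": -0.11}, {"dz": 0.03, "twist": -0.11}, {"dz": 0.01, "twist": -0.11}, {}]' >/dev/null
python3 go.py .613 -.345 .055
python3 - <<'E'
from rig import manip, ticket, get_image
import cv2
d=get_image("wrist");cv2.imwrite("pics/w0.png",cv2.resize(d["img"][:,:,::-1],(800,600)))
E
```

```text
t 3.0667 p [ 0.6095 -0.3393  0.1978] phi -174.8 F [ 0.7 -0.2  0.3] q [-0.61  0.5   1.29  0.    1.36 -2.27] w -0.0002614885138268025
tool delta [-0.004  -0.0069  0.1427]
```

View pics/w0.png

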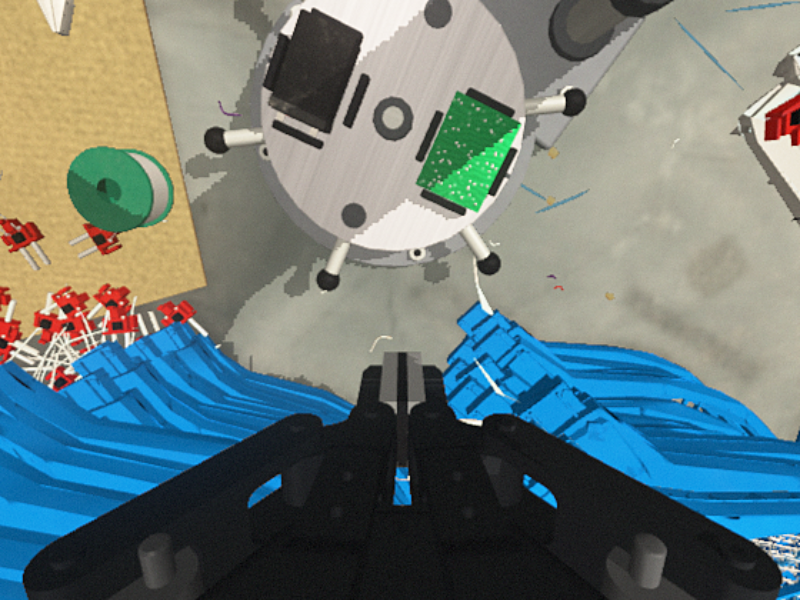

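The wrist view shows the tip at (402,360), between the balls at (328,280) and (488,263). Blue stacks flank it, with edges at (465,315) and (350,400) on the right and left. I'll check the clearance before descending.

```bash
cat >> h.py <<'E'
def wcam(d,s):
    from scipy.spatial.transform import Rotation as Ro
    q=np.array(s['ee_rot']);M=np.eye(4);M[:3,:3]=Ro.from_quat(q[[1,2,3,0]]).as_matrix();M[:3,3]=s['position'];return d['camera_matrix'],M@d['hand_eye']
E
python3 - <<'E'
from h import *
from rig import manip, ticket, get_image
s=manip.get_state();d=get_image('wrist');K,T=wcam(d,s)
for n,u,v,zs in[('ballR',488,263,[.042]),('ballL',328,280,[.042]),('hub',393,118,[.048]),('stackR',460,318,[0,.05,.1]),('stackR2',448,375,[0,.05,.1,.15]),('stackL',350,400,[0,.05,.1,.15]),('stackL2',215,340,[0,.05,.1])]:
  for z in zs: print(n,z,ray(K,T,u*.7,v*.7,z).round(3))
E
```

```text
ballR 0.042 [ 0.593 -0.283  0.042]
ballL 0.042 [ 0.614 -0.39   0.042]
hub 0.048 [ 0.509 -0.354  0.048]
stackR 0 [ 0.649 -0.289  0.   ]
stackR 0.05 [ 0.631 -0.298  0.05 ]
stackR 0.1 [ 0.614 -0.307  0.1  ]
stackR2 0 [ 0.7   -0.293  0.   ]
stackR2 0.05 [ 0.675 -0.301  0.05 ]
stackR2 0.1 [ 0.65 -0.31  0.1 ]
stackR2 0.15 [ 0.624 -0.318  0.15 ]
stackL 0 [ 0.731 -0.374  0.   ]
stackL 0.05 [ 0.701 -0.37   0.05 ]
stackL 0.1 [ 0.671 -0.366  0.1  ]
stackL 0.15 [ 0.641 -0.362  0.15 ]
stackL2 0 [ 0.685 -0.487  0.   ]
stackL2 0.05 [ 0.662 -0.466  0.05 ]
stackL2 0.1 [ 0.639 -0.444  0.1  ]
```

Run:
```python
from h import *
for p in [(213,84),(238,70),(238,40)]:
  print(p,[crop(*p,z).round(3) for z in(0,.05,.1,.15)])
```

```text
(213, 84) [array([ 0.638, -0.278]), array([ 0.62 , -0.272]), array([ 0.603, -0.267]), array([ 0.585, -0.261])]
(238, 70) [array([ 0.646, -0.293]), array([ 0.629, -0.287]), array([ 0.611, -0.281]), array([ 0.593, -0.275])]
(238, 40) [array([ 0.666, -0.294]), array([ 0.647, -0.288]), array([ 0.629, -0.282]), array([ 0.61 , -0.276])]
```

```bash
python3 go.py .613 -.3505 .048
```

```text
t 3.1667 p [ 0.6114 -0.3413  0.2025] phi -175.1 F [ 0.4 -0.5  1. ] q [-0.61  0.49  1.29  0.    1.36 -2.27] w -9.624594968553343e-05
tool delta [-0.0008 -0.0094  0.1545]
```

```bash
python3 steer.py '[{"dx": -0.001, "dy": -0.0094}, {"dz": 0.035}, {"dz": 0.035}, {"dz": 0.03}, {"dz": 0.02}]'; python3 steer.py '[{"dz": 0.02}, {"dz": 0.014}, {}]' >/dev/null;  python3 go.py .613 -.3505 .048
```

```text
clock: 3.58
position: [0.6131, -0.3522, 0.0813]
ee_rot: [0.0, -0.043, 0.999, -0.0]
contact_force: [-0.4, 0.7, -0.8]
width: -0.0003
gripper_force: 0.0
t 3.8333 p [ 0.6125 -0.3518  0.0465] phi -175.1 F [-0.1 -0.4 -0.5] q [-0.62  0.62  1.46 -0.    1.06 -2.28] w -1.0850143397526491e-05
tool delta [-0.0006  0.0013 -0.0015]
```

```bash
python3 steer.py '[{"twist": 0.07}, {"dx": 0.0002, "dy": -0.005, "twist": 0.05}, {"dx": 0.0002, "dy": -0.005, "twist": 0.05}, {"dx": 0.0002, "dy": -0.005, "twist": 0.05}, {"dx": 0.0002, "dy": -0.005, "twist": 0.05}]'
python3 steer.py '[{"dx": 0.0005, "dy": -0.0084, "twist": 0.08}, {"dx": 0.0005, "dy": -0.0084, "twist": 0.08}, {"dx": 0.0005, "dy": -0.0084, "twist": 0.08}, {"dx": 0.0005, "dy": -0.0084, "twist": 0.08}, {"dx": 0.0005, "dy": -0.0084, "twist": 0.08}]'
python3 go.py
python3 - <<'E'
from h import *
from rig import manip, ticket, get_image
p=np.array(manip.get_state()['position'])[:2]-[.508,-.354];print(np.hypot(*p),np.degrees(np.arctan2(p[1],p[0])))
E
```

```text
clock: 4.25
position: [0.6131, -0.3729, 0.0512]
ee_rot: [0.002, 0.093, 0.996, -0.001]
contact_force: [0.8, 1.6, -0.5]
width: 0.0001
gripper_force: 0.6
clock: 4.67
position: [0.5972, -0.4118, 0.0514]
ee_rot: [0.003, 0.289, 0.957, -0.001]
contact_force: [2.6, 1.1, -0.1]
width: 0.0002
gripper_force: 0.7
t 4.6667 p [ 0.5972 -0.4118  0.0514] phi 146.4 F [ 2.6  1.1 -0.1] q [-0.7   0.64  1.42  0.    1.08 -1.68] w 0.00021832567028384637
0.10624793343781627 -32.95122260140023
```

```bash
python3 steer.py '[{"dx": 0.0005, "dy": -0.0105, "dz": 0.001, "twist": 0.1}, {"dx": 0.0005, "dy": -0.0105, "dz": 0.001, "twist": 0.1}, {"dx": 0.0005, "dy": -0.0105, "dz": 0.001, "twist": 0.1}, {"dx": 0.0005, "dy": -0.0105, "dz": 0.001, "twist": 0.1}, {"dx": 0.0005, "dy": -0.0105, "twist": 0.1}]' >/dev/null
python3 steer.py '[{"dx": 0.0005, "dy": -0.0105, "twist": 0.1}, {"dx": 0.0005, "dy": -0.0105, "twist": 0.1}, {"dx": 0.0004, "dy": -0.0084, "twist": 0.08}, {"dx": 0.0002, "dy": -0.0052, "twist": 0.05}, {}]'
python3 go.py
python3 - <<'E'
from h import *
from rig import manip, ticket, get_image
p=np.array(manip.get_state()['position'])[:2]-[.508,-.354];print(np.hypot(*p),np.degrees(np.arctan2(p[1],p[0])))
d=get_image("top");cv2.imwrite("pics/top2.png",cv2.resize(cv2.resize(d["img"][:,:,::-1],(800,600),interpolation=cv2.INTER_CUBIC)[210:360,390:590],(800,600),interpolation=cv2.INTER_CUBIC))
E
```

```text
clock: 5.5
position: [0.5243, -0.4583, 0.0473]
ee_rot: [0.002, 0.65, 0.76, -0.0]
contact_force: [-0.6, 0.8, 0.5]
width: 0.0
gripper_force: 0.0
t 5.5 p [ 0.5243 -0.4583  0.0473] phi 98.9 F [-0.6  0.8  0.5] q [-0.82  0.61  1.49 -0.    1.04 -0.97] w 4.026656785937473e-05
0.10558473025556424 -81.10949173017742
```

View pics/top2.png

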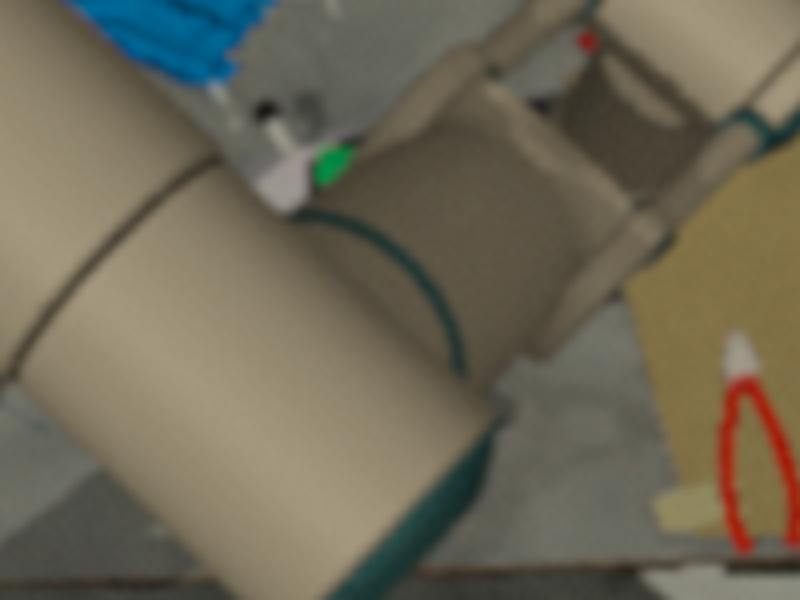

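The arm hides most of the table, but one ball shows at (265,108), which is enough to get the angle.

Run:
```python
from h import *
p=crop(265,108,.042)-[.5075,-.3545];print(np.hypot(*p),np.degrees(np.arctan2(p[1],p[0])))
```

```text
0.11246044909578541 27.35619095905022
```

```bash
python3 steer.py '[{"dx": 0.0004, "dy": -0.0084, "twist": 0.08}, {"dx": 0.0004, "dy": -0.0084, "twist": 0.08}, {"dx": 0.0004, "dy": -0.0084, "twist": 0.08}, {"dx": 0.0004, "dy": -0.0084, "twist": 0.08}, {"dx": 0.0002, "dy": -0.0042, "twist": 0.04}]'
python3 steer.py '[{"dx": 0.0002, "dy": -0.0042, "twist": 0.04}, {"dx": 0.0002, "dy": -0.0042, "twist": 0.04}, {}, {}]'
python3 - <<'E'
from h import *
from rig import manip, ticket, get_image
s=manip.get_state()
p=np.array(s['position'])[:2]-[.508,-.354];print(np.hypot(*p),np.degrees(np.arctan2(p[1],p[0])))
d=get_image("wrist");K,T=wcam(d,s);np.savez('w1.npz',K=K,T=T);cv2.imwrite("pics/w1.png",cv2.resize(d["img"][:,:,::-1],(800,600)))
E
```

```text
clock: 5.97
position: [0.4872, -0.4563, 0.046]
ee_rot: [0.002, 0.775, 0.632, 0.0]
contact_force: [0.6, -0.9, 0.6]
width: 0.0003
gripper_force: 0.6
clock: 6.3
position: [0.4791, -0.4533, 0.0452]
ee_rot: [0.001, 0.799, 0.602, 0.0]
contact_force: [0.3, -0.6, -0.1]
width: -0.0001
gripper_force: 0.1
0.10342803074252793 -106.25392299001247
```

View pics/w1.png

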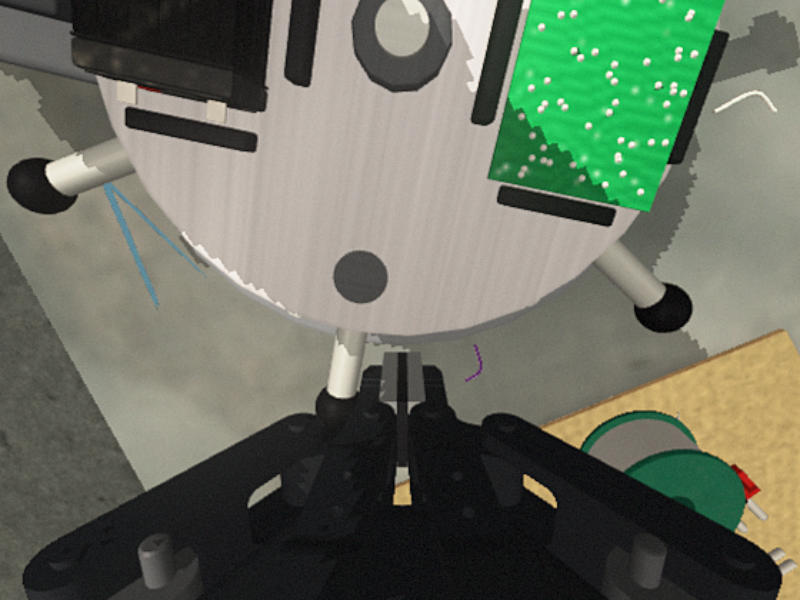

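The wrist view shows balls at (42,186), (340,405) and (664,308), with the hub at (402,28).

Run:
```python
from h import *
a=np.load('w1.npz')
h=ray(a['K'],a['T'],402*.7,25*.7,.05);print(h)
for p in[(42,186),(340,405),(664,308)]:
  q=ray(a['K'],a['T'],p[0]*.7,p[1]*.7,.039)[:2]-[.508,-.354];print(np.hypot(*q),np.degrees(np.arctan2(q[1],q[0])))
```

```text
[ 0.50899368 -0.35074268  0.05      ]
0.11043625317178504 -177.7427270316701
0.10930382999472087 -117.13996995544579
0.11051943090490561 -56.85803152602841
```

```bash
python3 steer.py '[{"dx": 0.0001, "dy": -0.0015, "twist": 0.015}, {"dx": 0.0001, "dy": -0.0015, "twist": 0.015}, {}, {"dy": 0.008}, {"dy": 0.008}]'
python3 steer.py '[{"dy": 0.002, "dz": -0.03}, {"dz": -0.04}, {"dz": -0.04}, {"dz": -0.04}, {}]' >/dev/null; python3 go.py .385 -.214 .20
```

```text
clock: 6.77
position: [0.4908, -0.4564, 0.044]
ee_rot: [-0.001, 0.808, 0.589, 0.0]
contact_force: [-0.5, -0.0, -0.4]
width: 0.0001
gripper_force: 0.0
t 7.1833 p [ 0.4966 -0.4608  0.2037] phi 72.2 F [ 0.7 -1.7  1.4] q [-0.85  0.45  1.36  0.    1.32 -0.54] w -0.00012058595875657794
tool delta [ 0.2009 -0.1816 -0.0006]
```

```bash
python3 steer.py '[{"dx": 0.0257, "dy": -0.0259, "dz": -0.025}, {"dx": 0.0257, "dy": -0.0259, "dz": -0.025}, {"dx": 0.0257, "dy": -0.0259, "dz": -0.025}, {}, {}]' >/dev/null
python3 - <<'E'
from h import *
from rig import manip, ticket, get_image
s=manip.get_state();d=get_image("wrist");K,T=wcam(d,s);np.savez('w2.npz',K=K,T=T);cv2.imwrite("pics/w2.png",cv2.resize(d["img"][:,:,::-1],(800,600)))
E
python3 go.py .385 -.214 .20
```

```text
t 7.65 p [ 0.4459 -0.3658  0.2654] phi 72.2 F [ 0.1 -0.5 -0.7] q [-0.81  0.27  1.48 -0.    1.39 -0.5 ] w -3.642050995699401e-05
tool delta [ 0.1261 -0.1044  0.0651]
```

View pics/w2.png

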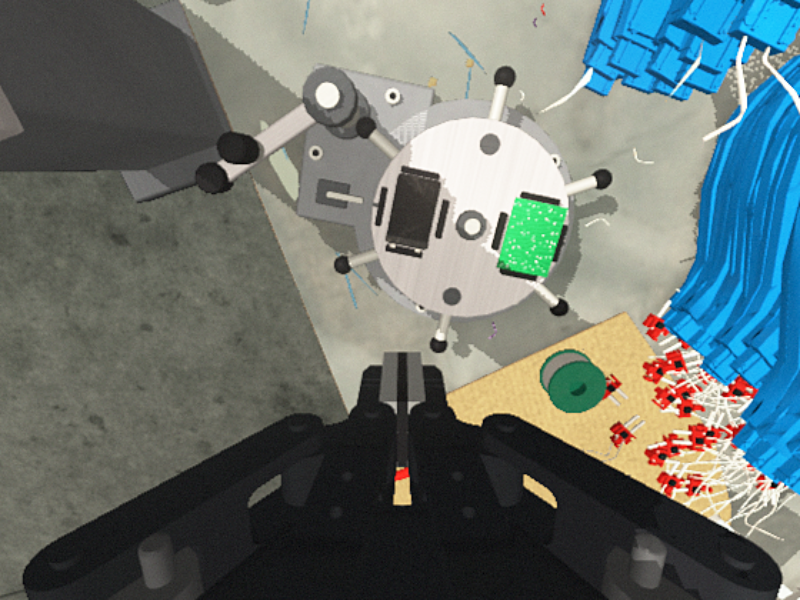

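This view shows everything. The balls are at (505,77), (600,179), (559,307), (438,345), (343,265) and (366,128). The pointer runs (328,195)–(362,200), the post top is at (328,95), and the grip top is at about (237,147).

Run:
```python
from h import *
a=np.load('w2.npz');f=lambda u,v,z:ray(a['K'],a['T'],u*.7,v*.7,z)[:2]
B=np.array([f(u,v,.039) for u,v in[(505,77),(600,179),(559,307),(438,345),(343,265),(366,128)]])
c=B.mean(0);ang=lambda p:np.degrees(np.arctan2(p[1],p[0]))
print(c,np.hypot(*(B-c).T).round(3),[round(ang(b-c)%60,1) for b in B])
P=f(328,95,.106);G=f(237,147,.136)
print('pointer',ang(f(328,195,.031)-c),ang(f(362,200,.031)-c),'post',P,np.hypot(*(P-c)),'yaw+90',ang(P-c)-60.52+90,'G',G,np.hypot(*(G-P)),ang(G-P)%360)
```

```text
[ 0.50844169 -0.35402855] [0.111 0.11  0.11  0.111 0.11  0.11 ] [np.float64(0.6), np.float64(0.9), np.float64(0.9), np.float64(0.7), np.float64(0.8), np.float64(0.7)]
pointer 151.42262322777802 150.59973749941096 post [ 0.43944127 -0.24134887] 0.13212784491750695 yaw+90 150.96159914136285 G [ 0.38431574 -0.2564643 ] 0.05716030116379732 195.33363556873223
```

```bash
python3 steer.py '[{"dx": 0.0252, "dy": -0.0209}, {"dx": 0.0252, "dy": -0.0209}, {"dx": 0.0252, "dy": -0.0209, "dz": 0.005}, {"dx": 0.0252, "dy": -0.0209, "dz": 0.01}, {"dx": 0.0252, "dy": -0.0209, "dz": 0.02}]' >/dev/null; python3 steer.py '[{"dz": 0.015, "twist": 0.085}, {"dz": 0.01, "twist": 0.085}, {}, {}]'>/dev/null; python3 go.py .386 -.213 .136
```

```text
t 8.4 p [ 0.3846 -0.2142  0.2037] phi 62.6 F [0.1 0.4 0.5] q [-0.67  0.11  1.85 -0.    1.18 -0.19] w 0.00010643591272465919
tool delta [0.0017 0.0008 0.0677]
```

```bash
python3 steer.py '[{"dx": 0.001, "dz": 0.03}, {"dz": 0.025}, {"dz": 0.0125}, {}, {}]'; python3 steer.py '[{"dx": -0.006, "dy": 0.0003, "twist": -0.1}, {"dx": -0.006, "dy": 0.0003, "twist": -0.1}, {"dx": -0.006, "dy": 0.0003, "twist": -0.1}, {"dx": -0.006, "dy": 0.0003, "twist": -0.1}, {"dx": -0.006, "dy": 0.0003, "twist": -0.1}]'
cat >> go.py <<'E'
v=p[:2]-[.439,-.2415];print('r',np.hypot(*v).round(4),'th',np.degrees(np.arctan2(v[1],v[0]))%360)
E
python3 go.py
```

```text
clock: 8.82
position: [0.3854, -0.2137, 0.1372]
ee_rot: [-0.0, 0.855, 0.519, -0.0]
contact_force: [0.3, 0.4, 0.6]
width: 0.0001
gripper_force: 0.0
clock: 9.23
position: [0.3792, -0.2428, 0.139]
ee_rot: [0.001, 0.699, 0.716, 0.001]
contact_force: [0.8, 1.9, -0.4]
width: 0.0001
gripper_force: 1.1
t 9.2333 p [ 0.3792 -0.2428  0.139 ] phi 91.4 F [ 0.8  1.9 -0.4] q [-0.73  0.19  1.94  0.    1.01 -0.75] w 9.97925471925696e-05
r 0.0598 th 181.2326826922039
```

```bash
python3 steer.py '[{"dx": -0.006, "dy": 0.0003, "dz": 0.0005, "twist": -0.1}, {"dx": -0.006, "dy": 0.0003, "dz": 0.0005, "twist": -0.1}, {"dx": -0.006, "dy": 0.0003, "twist": -0.1}, {"dx": -0.006, "dy": 0.0003, "twist": -0.1}, {"dx": -0.006, "dy": 0.0003, "twist": -0.1}]'; python3 steer.py '[{"dx": -0.006, "dy": 0.0003, "twist": -0.1}, {"dx": -0.006, "dy": 0.0003, "twist": -0.1}, {"dx": -0.006, "dy": 0.0003, "twist": -0.1}, {"dx": -0.006, "dy": 0.0003, "twist": -0.1}, {"dx": -0.0048, "dy": 0.0002, "twist": -0.08}]';python3 go.py
```

```text
clock: 9.65
position: [0.3869, -0.2712, 0.138]
ee_rot: [0.001, 0.5, 0.866, 0.0]
contact_force: [0.5, 2.4, 1.0]
width: 0.0
gripper_force: 1.1
clock: 10.07
position: [0.4064, -0.2919, 0.1379]
ee_rot: [0.001, 0.28, 0.96, 0.0]
contact_force: [-1.1, 1.7, 1.6]
width: -0.0
gripper_force: 1.0
t 10.0667 p [ 0.4064 -0.2919  0.1379] phi 147.5 F [-1.1  1.7  1.6] q [-0.76  0.26  1.84  0.    1.04 -1.77] w -4.389632915170155e-06
r 0.06 th 237.05244582076097
```

Contact force is steady. About 30° remains, and I'll go slower near the stop.

```bash
python3 steer.py '[{"dx": -0.006, "dy": 0.0003, "twist": -0.1}, {"dx": -0.006, "dy": 0.0003, "twist": -0.1}, {"dx": -0.006, "dy": 0.0003, "twist": -0.1}, {"dx": -0.003, "dy": 0.0001, "twist": -0.05}, {"dx": -0.003, "dy": 0.0001, "twist": -0.05}]';python3 steer.py '[{"dx": -0.002, "twist": -0.03}, {}]';python3 go.py
```

```text
clock: 10.48
position: [0.4285, -0.3007, 0.1378]
ee_rot: [0.0, 0.084, 0.996, -0.0]
contact_force: [-1.9, 1.4, 0.3]
width: 0.0001
gripper_force: 0.8
clock: 10.65
position: [0.4307, -0.3011, 0.1378]
ee_rot: [0.001, 0.07, 0.998, -0.001]
contact_force: [0.4, -0.4, 1.1]
width: 0.0002
gripper_force: 0.1
t 10.65 p [ 0.4307 -0.3011  0.1378] phi 171.9 F [ 0.4 -0.4  1.1] q [-0.74  0.29  1.79  0.    1.06 -2.17] w 0.00020734761717042968
r 0.0602 th 262.11231369591064
```

```bash
for i in 1; do python3 steer.py '[{"dx": -0.002, "dy": 0.0002, "twist": -0.02}, {"dx": -0.002, "dy": 0.0002, "twist": -0.02}]' | sed -n 4p; python3 steer.py '[{"dx": -0.002, "dy": 0.0002}, {}]'| sed -n 4p; python3 go.py; done
```

```text
contact_force: [-2.3, -0.2, 1.1]
contact_force: [-1.8, -0.4, 1.7]
t 10.9833 p [ 0.4357 -0.3006  0.1366] phi 174.2 F [-1.8 -0.4  1.7] q [-0.73  0.3   1.78 -0.    1.06 -2.2 ] w -4.585599682882313e-05
r 0.0592 th 266.7785387642811
```

```bash
python3 steer.py '[{"dx": -0.002, "dy": 0.0002}, {}]'| sed -n 4p; python3 steer.py '[{"dx": -0.002, "dy": 0.0002}, {}]'| sed -n 4p;  python3 go.py
```

```text
contact_force: [-7.4, -0.9, 4.9]
contact_force: [-10.8, -2.3, 7.6]
t 11.3167 p [ 0.436  -0.3004  0.1364] phi 174.3 F [-10.8  -2.3   7.6] q [-0.73  0.31  1.78 -0.01  1.07 -2.2 ] w -2.6885143438675133e-05
r 0.0589 th 267.10356435684116
```

The force climbed to 11 N with no further motion, so the arm is against its stop. Next I back off, rise and check.

```bash
python3 steer.py '[{"dx": 0.004}, {"dx": 0.008}, {"dx": 0.008}, {"dx": 0.005, "dz": -0.03}, {"dz": -0.04}]' >/dev/null; python3 steer.py '[{"dx": 0.03, "dz": -0.02}, {"dx": 0.03}, {"dx": 0.03}, {}, {}]' >/dev/null; python3 go.py
python3 - <<'E'
from h import *
from rig import manip, ticket, get_image
s=manip.get_state();d=get_image("wrist");K,T=wcam(d,s);np.savez('w3.npz',K=K,T=T);d2=get_image("top")
cv2.imwrite("pics/t3.png",np.hstack([cv2.resize(d["img"][:,:,::-1],(400,300)),cv2.resize(d2['img'][147:252,273:413,::-1],(400,300),interpolation=cv2.INTER_CUBIC)]))
E
```

```text
t 12.15 p [ 0.3244 -0.2882  0.2266] phi 174.0 F [ 0.3 -0.  -0.4] q [-0.89  0.08  1.83  0.    1.23 -2.35] w -8.703186256276826e-05
r 0.1238 th 202.15140884467195
```

View pics/t3.png

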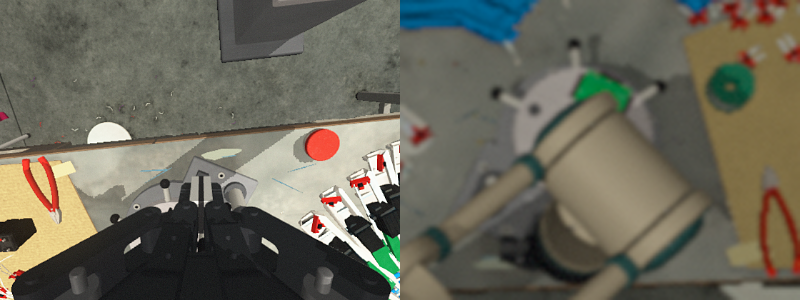

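The robot hides the contact arm in both views, so I move left to clear the top camera.

```bash
python3 steer.py '[{"dy": 0.04, "dz": -0.005}, {"dy": 0.04, "dz": -0.005}, {"dy": 0.04, "dz": -0.005}, {"dy": 0.04, "dz": -0.005}, {"dy": 0.04, "dz": -0.005}]' >/dev/null; python3 steer.py '[{"dy": 0.04}, {"dy": 0.04}, {"dy": 0.04}, {"dy": 0.04}, {}]' >/dev/null; python3 go.py
python3 - <<'E'
from h import *
from rig import manip, ticket, get_image
d=get_image("top")
cv2.imwrite("pics/t4.png",cv2.resize(cv2.resize(d["img"][:,:,::-1],(800,600),interpolation=cv2.INTER_CUBIC)[210:360,390:590],(800,600),interpolation=cv2.INTER_CUBIC))
E
```

```text
t 13.0833 p [0.3627 0.0772 0.2514] phi 174.8 F [ 0.2 -0.1  0.1] q [ 0.02 -0.04  1.89  0.01  1.3  -1.47] w -8.478746015520097e-05
r 0.3277 th 103.4545317458697
```

View pics/t4.png

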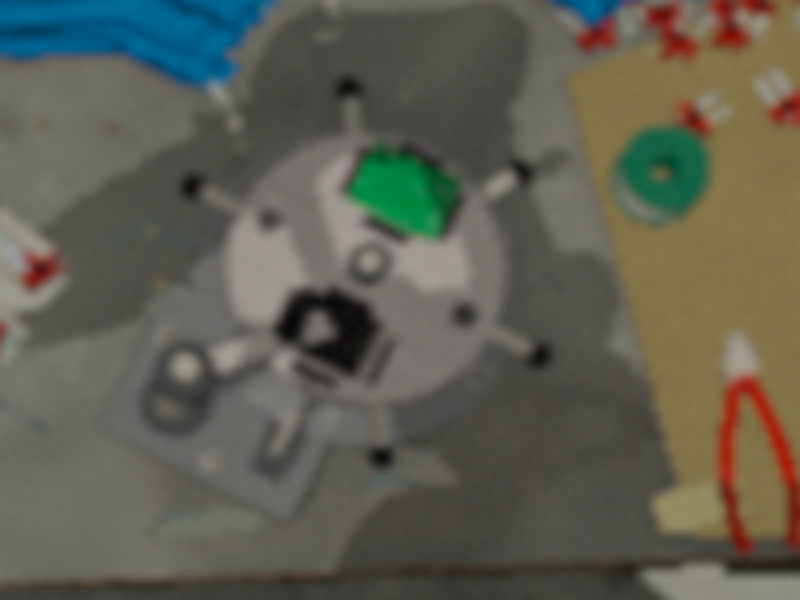

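The arm lies over the battery, with its head at about (320,325) and the grip at (287,318). The balls are at (193,186), (348,88), (520,172), (540,354) and (380,457).

Run:
```python
from h import *
ang=lambda p:np.degrees(np.arctan2(p[1],p[0]))
for p in[(193,186),(348,88),(520,172),(540,354),(380,457)]:
  q=crop(*p,.042)-[.5075,-.3543];print(round(np.hypot(*q),3),round(ang(q)%60,1))
P=crop(185,367,.106)
for p,z in[((287,318),.136),((322,325),.104)]:
  q=crop(*p,z)-P;print(np.hypot(*q),ang(q)%360)
```

```text
0.11 0.9
0.111 1.0
0.11 0.5
0.111 1.1
0.11 0.6
0.056461525949956466 288.81917407093806
0.07969236320893955 285.8376234368341
```

The table is at 0.8° (mod 60), which is in line with the pointer. The contact arm is at about 287°, against its stop, and the bystanders in view haven't moved.

```bash
python3 -c "
from rig import manip, ticket, get_image
print(ticket.sign_off())"
```

```text
the job is handed in; nothing more can be done
None
```

The job is handed in: the battery's nest is within about 0.5° of the pointer, the contact arm is fully home over the battery, and the robot is clear of everything; the hand-in returned no verdict.

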